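# Snap the lens basket onto the twin spring hook

### The job

Hang the blue basket by its handle bar on the twin hook of the white stand: the bar must be pushed past both red spring keepers, so that it lies down in both hooks and both keepers have sprung shut above it. Keep the basket upright with its two lenses inside on the way, and leave the amber jar, the screwdriver and the yellow tray where they are.

Things in the scene. Friction and masses are not known exactly. Their poses are not given: they have to be found in the camera images.
- basket: Blue open basket, 90 (x) x 130 (y) x 50 mm high, walls and floor 4 mm, two compartments along y. Loose, up to 0.4 kg with its lenses. A rigid steel bail stands over it: two 8 mm uprights at y = +-69 mm and a straight round bar along y, 10 mm thick, y = -60 to +60 mm, axis 130 mm above the underside (80 above the rim). Origin: centre of the underside, z up. Same either way round.
- grip (a point): Middle of the basket's top bar, on its axis, 130 mm above the basket's underside. A black sleeve here, 30 mm long and 12 mm thick, is the place to hold; axes as the basket's (bar along y).
- stand: White stand fixed to the bench: base plate 20 mm high, chrome pole 115 mm behind the hooks (+x), black block carrying the twin hook. Origin on the bench straight below the seat; -x is the open front that the bar comes in from, y runs from hook to hook. Nothing of it is higher than 280 mm.
- seat (a point): Point midway between the two hooks where the bar's middle must end, 225 mm above the bench; axes as the stand's. The steel hooks (8 mm wire, y = +-40 mm, free space between them for fingers) are U's in the x-z plane: bottom 13 mm below this point, front prong at x = -13 mm leaning out to -19 mm, its top 38 mm up: bring the bar in from the front with its axis 45 to 55 mm above this point.
- mouth (a point): Point midway between the hooks' mouths, 4 mm in front of and 25 mm above the seat: about where the bar's middle is when it only lies on the red keepers. Each keeper is hinged 22 mm behind (+x) and 5 mm above this point and slopes down forward almost to the front prong. Guide wires slope up and back behind it. The basket's weight does not open the keepers: both together need about 8 to 18 N down.
- gate_left (a joint): Left (+y) red keeper's angle in rad: 0 shut (rests against its stop, cannot rise), grows as it is pushed down; the bar passes at about 0.5; its spring shuts it again.
- gate_right (a joint): Right (-y) red keeper, the same.
- lens_a: Brass lens, 28 mm across, 36 mm tall, standing loose in the basket's -y compartment. Origin: centre of its underside.
- lens_b: Dark steel lens, 28 mm across, 36 mm tall, standing loose in the basket's +y compartment. Origin: centre of its underside.
- flux_jar: Bystander: amber jar with black cap, 48 mm across, 55 mm tall, between basket and stand. Origin: centre of its underside.
- screwdriver: Bystander: red-handled screwdriver lying on the bench to the left. Origin: underside.
- parts_tray: Bystander: yellow divided tray, 100 x 140 x 35 mm, to the right. Origin: centre of its underside.

How it is judged:
By the outcome, as a careful person would: the job done as asked, in the order asked, and still so for the second after the job is handed in, with the robot touching nothing.
It also fails if it takes over 64 s, if anything falls off the work surface, if the arm or the gripper's body presses on something with over 40 N, if the wrist force passes 120 N, or if a joint passes its speed limit or range.

### The arm

A 7-joint arm with a two-finger parallel gripper is mounted at the origin on the work surface. World frame = base frame: x ahead of the robot, y to its left, z up, the work surface at z = 0. Lengths are in m, angles in rad, forces in N, time in s.
With the tool pointing down it reaches from about 0.4 to 0.9 m from the base axis. Payload 5.6 kg.
Tool frame: the origin (TCP) lies on the centre line of the jaws, within the pads' length; the fingertips stand 22 mm ahead of it and the grasp point (between the pads) lies 3 mm ahead of it (env.tips_ahead is the distance from the TCP to the fingertips, in m); z points along the fingers, y is the line along which they close (so a half turn about z gives the same grasp; the last joint's range is limited). The gripper opens to 92 mm and grips with 3 to 60 N. Pads are 20 mm wide; open, the fingers measure 128 mm over their backs; the gripper's body (75 mm by 189 mm) begins 69 mm behind the grasp point.
Start: joints at [-1.298, 0.468, -0.012, 1.603, 0.006, 1.071, -0.056], TCP at [0.202, 0.618, 0.201] pointing down, gripper open.
Joint ranges: [-2.53, 2.53], [-0.31, 2.02], [-1.57, 1.55], [0.28, 2.44], [-1.29, 4.43], [0.15, 1.84], [-2.92, 2.92]. Speed limits (rad/s): [2.57, 2.57, 3.14, 3.14, 3.14, 3.14, 3.14].

### API

Orientations are given as a unit quaternion [x, y, z, w].
In Python, from workcell import env, viewer gives the robot as it stands.
- The arm moves only by the shell command python3 -m creep 'ROWS' [OPENING] [FORCE]. ROWS is JSON, one flat list of numbers, 6 for each row, row after row: the shift along the tool's x, y, z normalised to -1 to 1, where 1 is 0.4 m, then the turn, a rotation vector about the tool's x, y, z normalised to -1 to 1, where 1 is 360 degrees. In form: [x, y, z, wx, wy, wz, x, y, z, wx, wy, wz, ...]. A call has 1 to 20 rows; each row is the pose to reach, as a shift and turn from the pose commanded when the call began, along the tool's axes at that moment, turning the shorter way round; what a row does not reach only later rows make up. A row lasts 1/8 s, in which the tool goes at most 62.5 mm and 10.7 degrees, less where a joint would pass 70% of its speed; a pose out of reach is approached as far as the arm can. A call with a number of a shift or a turn outside -1 to 1 is refused whole. A call with a gripper value outside its range is refused whole. OPENING is the opening, from 0 (shut) to 1 (fully open), set as the call begins (- or left out, the last holds). The fingers move at their own pace and stop on an object; FORCE is the grip in N (left out, the last holds). Time passes only in rows, so rows that repeat a pose let the fingers close. It gives the time, the measured TCP pose, the force, the opening and the grip force at its end, in the units of the state.
- env.state(): the state, without advancing time (a new reading comes with each control period).
- viewer.read_camera(name): name is "scene" or "side" or "wrist"; returns (picture, depth): 400x640x3 uint8, red, green, blue; 400x640 float32, m along the optical axis (not along the pixel's ray), 0 where there is no reading.
- viewer.camera_model(name): a dict with "camera_matrix" (3x3 intrinsics, pixels), "D" ([k1, k2, p1, p2, k3] as OpenCV has them; the pictures are not rectified), "position" and "orientation" of the camera in the world; the wrist camera has in their place "T_tool_cam" (4x4, takes a point from camera to tool coordinates, whose origin is the TCP and whose axes are the flange's). Camera axes: x right, y down, z forward; pixel columns grow to the right and rows downward; lengths in m; the calibration is good to about 2 mm. A picture is of the moment at which its call begins: read the wrist's pose just before it. camera_model takes no time and is no camera call.
- env.job_done(): hands the job in; it is judged then, once.
The state is a dict: "time": time; "qpos": joint angles; "qd": joint speeds; "joint_torque": joint torques, N m; "tcp_pos": TCP position; "eef_rot": TCP orientation; "wrist_force": force on the tool from outside, world axes, zero at the start; "wrist_torque": the same for the moment, N m; "width": opening from 0.0 (shut) to 1.0 (fully open); "finger_force": force on a finger pad.
Only numpy, scipy, OpenCV 4.12 (cv2) and the standard library are available. Lean on these libraries where they do the work, as an engineer would, in place of code of your own. Each camera call takes 0.05 s, during which the arm holds its last target. There are 200 camera calls.

## Working session

There is one attempt and no reset: what is moved stays moved. The work goes in short steps, Python scripts to look and compute and a shell command to move; the robot and the scene stay as the last step left them, time stands still between calls to the robot, and variables do not carry over. Pictures are saved under pics/ and viewed, at most 10 in all, crops included, and the job is handed in when it is done.

```bash
ls; mkdir -p pics
cat > h.py <<'E'
import numpy as np, cv2
from workcell import env, viewer
from scipy.spatial.transform import Rotation as R
def grab(n):
    s=env.state(); p,d=viewer.read_camera(n); return p,d,pose(n,s)
def pose(n,s):
    m=viewer.camera_model(n); K=np.array(m["camera_matrix"]); D=np.array(m["D"])
    if n=="wrist":
        T=np.eye(4); T[:3,:3]=R.from_quat(s["eef_rot"]).as_matrix(); T[:3,3]=s["tcp_pos"]; T=T@np.array(m["T_tool_cam"])
    else:
        T=np.eye(4); o=np.array(m["orientation"]); T[:3,:3]=o if o.shape==(3,3) else R.from_quat(o).as_matrix(); T[:3,3]=m["position"]
    return K,D,T
def cloud(d,c):
    K,D,T=c; h,w=d.shape; u,v=np.meshgrid(np.arange(w),np.arange(h))
    n=cv2.undistortPoints(np.stack([u,v],-1).reshape(-1,1,2).astype(np.float64),K,D).reshape(h,w,2)
    P=np.dstack([n[...,0]*d,n[...,1]*d,d]); return P@T[:3,:3].T+T[:3,3]
def ray(px,c,z):
    K,D,T=c; n=cv2.undistortPoints(np.array(px,float).reshape(-1,1,2),K,D).reshape(-1,2)
    r=np.c_[n,np.ones(len(n))]@T[:3,:3].T; o=T[:3,3]; return o+r*((z-o[2])/r[:,2])[:,None]
def save(n,p): cv2.imwrite("pics/"+n+".png",p[...,::-1])
E
python3 - <<'E'
from h import *
a,da,ca=grab("scene"); b,db,cb=grab("side")
save("a",np.vstack([a[:, :],b])[:, :].copy() if 0 else a); save("b",b)
for c in (ca,cb): print(c[2].round(3).tolist())
s=env.state(); print(s["eef_rot"],s["tcp_pos"],s["time"],viewer.camera_model("scene")["D"])
print((da>0).mean(),(db>0).mean())
E
```

```text
pics
[[-0.066, 0.663, -0.746, 1.552], [0.998, 0.031, -0.061, 0.095], [-0.017, -0.748, -0.663, 1.098], [0.0, 0.0, 0.0, 1.0]]
[[0.979, -0.128, 0.158, 0.292], [-0.203, -0.613, 0.763, -1.134], [-0.001, -0.779, -0.626, 1.102], [0.0, 0.0, 0.0, 1.0]]
[ 1.57269123e-01  9.87555483e-01 -7.65327392e-04 -7.18174402e-05] [0.20175489 0.61733652 0.20047002] 0.1 [-0.02136083  0.          0.          0.          0.        ]
0.995984375 0.9960703125
```

View pics/a.png

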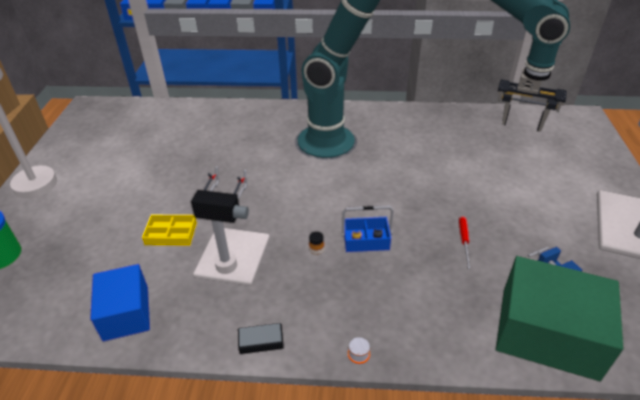

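View pics/b.png

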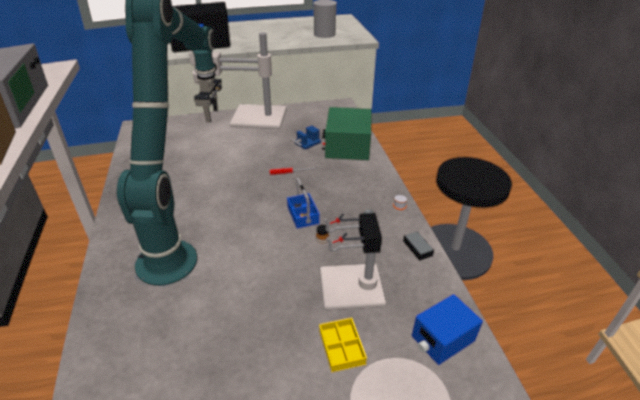

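The scene picture shows the basket at (368,235) with its bail at row 210, the jar at (316,241) and the stand plate at (233,255). The keepers are at (212,177) and (242,180), the tray at (170,229) and the screwdriver at (464,230). The side picture shows the basket at (303,210) and the keepers at (337,221) and (339,238).

Run:
```python
from h import *
boxes={"scene":dict(basket=(335,395,200,255),red=(195,255,165,195),stand=(190,275,170,285),jar=(300,330,225,255)),
"side":dict(basket=(280,325,175,230),red=(322,362,208,248),stand=(315,390,205,310),jar=(312,332,220,242))}
for n in boxes:
    p,d,c=grab(n); W=cloud(d,c); hsv=cv2.cvtColor(p,cv2.COLOR_RGB2HSV)
    def m(k,f):
        x0,x1,y0,y1=boxes[n][k]; o=np.zeros(d.shape,bool); o[y0:y1,x0:x1]=True; return o&f&(d>0)
    H,S,V=[hsv[...,i].astype(int) for i in range(3)]
    def rep(k,M):
        Q=W[M]; 
        if len(Q)<3: print(n,k,len(Q)); return Q
        print(n,k,len(Q),"med",np.median(Q,0).round(4),"min",np.percentile(Q,3,0).round(4),"max",np.percentile(Q,97,0).round(4)); return Q
    blue=m("basket",(abs(H-110)<12)&(S>120)); Q=rep("basket",blue)
    rim=Q[(Q[:,2]>.042)&(Q[:,2]<.06)]; r=cv2.minAreaRect(rim[:,:2].astype(np.float32)*1000); print(" rim rect",r,len(rim))
    bar=m("basket",(W[...,2]>.115)&(W[...,2]<.15)); Q=rep("bar",bar)
    if len(Q)>5:
        l=cv2.fitLine(Q[:,:2].astype(np.float32),cv2.DIST_HUBER,0,.001,.001).ravel(); print(" bar dir deg",np.degrees(np.arctan2(l[1],l[0])))
    red=m("red",((H<8)|(H>172))&(S>110)&(V>60)); cnt,lab,st,ce=cv2.connectedComponentsWithStats(red.astype(np.uint8))
    for i in range(1,cnt):
        if st[i,4]>3: rep("red%d %s"%(i,ce[i].round(1)),lab==i)
    plate=m("stand",(V>150)&(S<40)&(abs(W[...,2]-.02)<.006)); Q=rep("plate",plate)
    print(" plate rect",cv2.minAreaRect(Q[:,:2].astype(np.float32)*1000))
    Q=rep("block",m("stand",(V<60)&(W[...,2]>.18))); print(cv2.minAreaRect(Q[:,:2].astype(np.float32)*1000))
    rep("hooks",m("stand",(W[...,2]>.2)&(V>=60)))
    rep("jar",m("jar",(W[...,2]>.01)&(W[...,2]<.08)))
```

```text
scene basket 1361 med [0.4971 0.1504 0.0282] min [0.4552 0.0888 0.0034] max [0.5533 0.2102 0.0527]
 rim rect ((503.44012451171875, 148.36407470703125), (96.2908935546875, 131.78163146972656), 7.414587020874023) 342
scene bar 191 med [0.5044 0.1509 0.134 ] min [0.493  0.0835 0.119 ] max [0.5136 0.2136 0.1407]
 bar dir deg -83.26244
scene red1 [213.2 176.4] 11 med [ 0.5406 -0.2631  0.2596] min [ 0.5285 -0.2652  0.2528] max [ 0.5463 -0.2617  0.2662]
scene red2 [241.8 179.5] 11 med [ 0.5521 -0.185   0.2624] min [ 0.5392 -0.188   0.2542] max [ 0.5595 -0.1826  0.266 ]
scene plate 2226 med [ 0.6    -0.213   0.0213] min [ 0.5061 -0.3164  0.0162] max [ 0.6858 -0.1505  0.0252]
 plate rect ((590.05029296875, -233.83529663085938), (171.36355590820312, 194.56747436523438), 82.23766326904297)
scene block 1156 med [ 0.6501 -0.2384  0.262 ] min [ 0.6139 -0.2894  0.2153] max [ 0.6608 -0.1884  0.2711]
((633.91015625, -237.80709838867188), (109.08003234863281, 50.76885223388672), 82.36266326904297)
scene hooks 633 med [ 0.6057 -0.1891  0.2508] min [ 0.5097 -0.2922  0.2094] max [ 0.6644 -0.1573  0.2718]
[... 591 characters left out ...]
.2508] min [ 0.5215 -0.2762 -0.0029] max [ 0.61   -0.0016  0.261 ]
side plate 2024 med [ 0.5762 -0.2545  0.0196] min [ 0.5019 -0.3213  0.0151] max [ 0.6789 -0.1582  0.0241]
 plate rect ((592.5901489257812, -235.95355224609375), (173.61166381835938, 188.36732482910156), 81.98485565185547)
side block 703 med [ 0.6244 -0.271   0.2637] min [ 0.6006 -0.2994  0.217 ] max [ 0.6517 -0.198   0.268 ]
((626.4832153320312, -243.4712371826172), (114.0491943359375, 54.366371154785156), 82.34585571289062)
side hooks 551 med [ 0.5622 -0.2564  0.2462] min [ 0.5074 -0.2928  0.214 ] max [ 0.6518 -0.1669  0.2704]
side jar 208 med [ 0.5446 -0.0088  0.0381] min [ 0.528  -0.0218  0.0122] max [0.5673 0.0868 0.056 ]
```

```bash
cat >> h.py <<'E'
def goal(p,az,s=None):
    """tool down, tool y at azimuth az (deg): shift & turn from now, in row units"""
    s=s or env.state(); R0=R.from_quat(s["eef_rot"]); a=np.radians(az); y=np.array([np.cos(a),np.sin(a),0]); z=np.array([0,0,-1.]); x=np.cross(y,z)
    t=(R0.inv()*R.from_matrix(np.c_[x,y,z])).as_rotvec(); d=R0.inv().apply(np.array(p)-s["tcp_pos"])
    print("row",(d/.4).round(4).tolist(),(t/2/np.pi).round(4).tolist(),"mm",np.linalg.norm(d)*1000//1,"deg",np.degrees(np.linalg.norm(t)).round(1))
E
python3 -c "
from h import *
goal([.5045,.147,.25],6.7)"
```

```text
row [-1.0846, -0.8831, -0.1222] [-0.0001, 0.0001, 0.1811] mm 561.0 deg 65.2
```

```bash
python3 -m creep '[-0.09,-0.08,-0.06,0,0,0.015, -0.2,-0.17,-0.12,0,0,0.035, -0.31,-0.26,-0.12,0,0,0.055, -0.42,-0.35,-0.12,0,0,0.075, -0.54,-0.44,-0.12,0,0,0.09, -0.65,-0.53,-0.12,0,0,0.11, -0.77,-0.63,-0.12,0,0,0.13, -0.88,-0.72,-0.12,0,0,0.155, -0.96,-0.78,-0.12,0,0,0.17, -1,-0.81,-0.122,0,0,0.181, -1,-0.81,-0.122,0,0,0.181]' 1 30; python3 -c "
from h import *
goal([.5045,.147,.25],6.7)
p,d,c=grab('wrist'); save('w1',p); W=cloud(d,c)
M=(W[...,2]>.115)&(W[...,2]<.145)&(d>0)&(abs(W[...,0]-.5)<.06)&(abs(W[...,1]-.147)<.09); Q=W[M]; print(len(Q),Q.min(0),Q.max(0),np.median(Q,0))
B=M&(p.max(2)<70); print(B.sum(),W[B].mean(0) if B.any() else '')
l=cv2.fitLine(Q[:,:2].astype(np.float32),cv2.DIST_HUBER,0,.001,.001).ravel(); print(l,np.degrees(np.arctan2(l[1],l[0])))
"
```

```text
time: 1.58
tcp_pos: [0.4817, 0.1853, 0.2501]
eef_rot: [0.665, 0.747, -0.0, -0.0]
wrist_force: [-0.2, 0.5, 0.4]
width: 1.0
finger_force: 0.0
row [-0.1018, 0.0455, 0.0001] [-0.0, 0.0, -0.0001] mm 44.0 deg 0.0
971 [0.49187852 0.07823473 0.11521389] [0.51481641 0.22071362 0.13710842] [0.50214335 0.15865678 0.13396249]
223 [0.50324791 0.14875211 0.13467913]
[ 0.1139076  -0.99349135  0.5023172   0.15735835] -83.45937
```

View pics/w1.png

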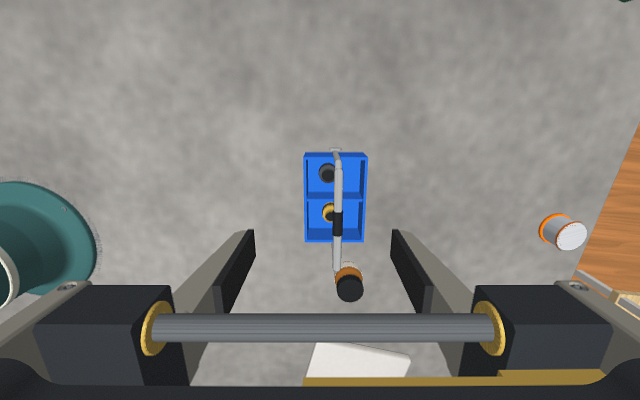

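The wrist picture shows the basket at (335,197), with the black sleeve at (337,222) between the open fingers and the jar beyond it at (348,285). I'm going down onto the sleeve and closing.

```bash
python3 -m creep '[-0.05,0.021,0,0,0,0, -0.0977,0.043,0,0,0,0, -0.0977,0.043,0.08,0,0,0, -0.0977,0.043,0.16,0,0,0, -0.0977,0.043,0.23,0,0,0, -0.0977,0.043,0.27,0,0,0, -0.0977,0.043,0.293,0,0,0, -0.0977,0.043,0.293,0,0,0, -0.0977,0.043,0.293,0,0,0]' 1 50 && python3 -m creep '[0,0,0,0,0,0, 0,0,0,0,0,0, 0,0,0,0,0,0, 0,0,0,0,0,0, 0,0,0,0,0,0, 0,0,0,0,0,0]' 0 50
```

```text
time: 2.75
tcp_pos: [0.5038, 0.1492, 0.1337]
eef_rot: [0.664, 0.748, 0.001, 0.0]
wrist_force: [-0.0, -0.2, 0.3]
width: 0.998
finger_force: 0.0
time: 3.5
tcp_pos: [0.5032, 0.1488, 0.1329]
eef_rot: [0.664, 0.747, 0.0, 0.0]
wrist_force: [0.4, 0.5, -0.1]
width: 0.369
finger_force: 0.0
```

```bash
python3 -m creep '[0,0,0,0,0,0, 0,0,0,0,0,0, 0,0,0,0,0,0, 0,0,0,0,0,0, 0,0,0,0,0,0, 0,0,0,0,0,0]' 0 50 && python3 -m creep '[0,0,-0.02,0,0,0, 0,0,-0.06,0,0,0, 0,0,-0.11,0,0,0, 0,0,-0.17,0,0,0, 0,0,-0.23,0,0,0, 0,0,-0.29,0,0,0, 0,0,-0.35,0,0,0, 0,0,-0.4,0,0,0, 0,0,-0.43,0,0,0, 0,0,-0.44,0,0,0, 0,0,-0.44,0,0,0]'; python3 -c "
from h import *
goal([.42,-.2095,.31],-8)
"
```

```text
time: 4.25
tcp_pos: [0.5031, 0.1488, 0.1329]
eef_rot: [0.664, 0.747, 0.0, 0.0]
wrist_force: [0.4, 0.3, 0.6]
width: 0.007
finger_force: 0.0
time: 5.62
tcp_pos: [0.503, 0.1488, 0.3088]
eef_rot: [0.664, 0.747, -0.0, -0.0]
wrist_force: [-0.3, 0.2, 0.8]
width: 0.005
finger_force: 0.0
row [-0.8651, -0.3112, -0.003] [-0.0, 0.0, 0.041] mm 367.0 deg 14.7
```

The jaws closed to nothing, so I'm looking.

```bash
python3 -c "
from h import *
a,da,ca=grab('scene'); b,db,cb=grab('side'); w,dw,cw=grab('wrist')
f=lambda p,x,y:cv2.resize(p[y:y+150,x:x+150],(400,400),interpolation=cv2.INTER_CUBIC)
save('c1',np.hstack([f(a,290,120),f(b,230,110)])); save('w2',w)
W=cloud(dw,cw)
M=(W[...,2]>.115)&(W[...,2]<.145)&(dw>0)&(abs(W[...,0]-.5)<.09)&(abs(W[...,1]-.147)<.09); Q=W[M]; print(len(Q),np.percentile(Q,[2,50,98],0))
B=M&(w.max(2)<70); print(B.sum(),W[B].mean(0),np.percentile(W[B],[5,95],0))
"
```

```text
788 [[0.49329897 0.08786636 0.12248223]
 [0.50251817 0.1569358  0.13387935]
 [0.51280486 0.21717087 0.13632156]]
189 [0.50332171 0.14781441 0.13453828] [[0.49791534 0.1353446  0.13189083]
 [0.50873025 0.16070957 0.13652211]]
```

View pics/c1.png

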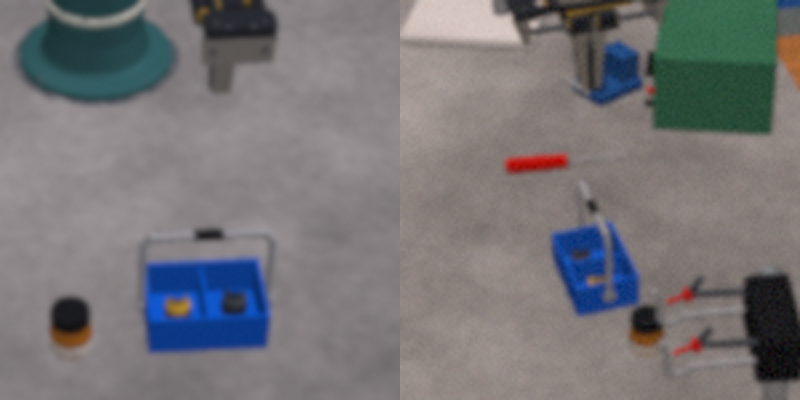

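View pics/w2.png

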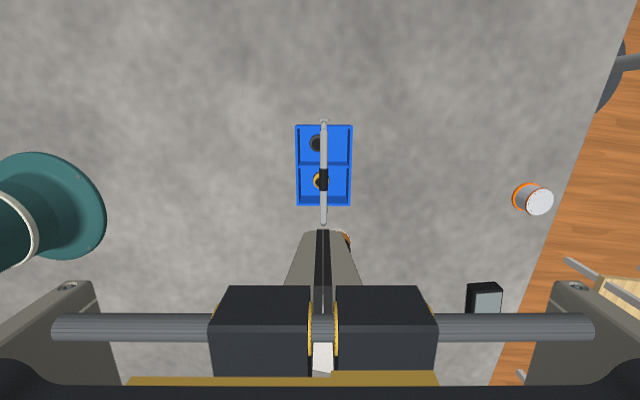

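The basket has not moved: in the wrist view the sleeve is at (323,180) and the closed fingertips at (325,232). I'm checking where the fingertips really are against the reported TCP.

```bash
python3 -c "
from h import *
s=env.state(); print(s['tcp_pos'],env.tips_ahead, np.array(viewer.camera_model('wrist')['T_tool_cam']).round(4).tolist())
w,d,c=grab('wrist'); W=cloud(d,c); T=np.eye(4)
L=(W-s['tcp_pos'])@R.from_quat(s['eef_rot']).as_matrix()
for v in (225,228,231,234,237,245,260,280): print(v,[(L[v,u]*1000).round(0).tolist() for u in (312,319,325,332)])
for n in ('scene','side'):
    K,D,T=pose(n,s); V=np.linalg.inv(T); p=np.array(s['tcp_pos'])+[0,0,-env.tips_ahead]
    q=cv2.projectPoints(p.reshape(1,3),cv2.Rodrigues(V[:3,:3])[0],V[:3,3],K,D)[0].ravel(); print(n,q)
    p,d,c=grab(n); Q=cloud(d,c); m=(abs(Q-s['tcp_pos']).max(-1)<.12)&(d>0); m2=m&(Q[...,2]<.34); print(m2.sum(),np.percentile(Q[m2],[1,5,50,95],0).round(3).tolist() if m2.any() else '')
"
```

```text
[0.50275297 0.14871945 0.30816336] 0.022 [[0.0003, -0.9547, -0.2975, 0.0853], [1.0, 0.0004, -0.0002, 0.0], [0.0003, -0.2975, 0.9547, -0.1833], [0.0, 0.0, 0.0, 1.0]]
225 [[-123.0, -20.0, 309.0], [-122.0, -7.0, 307.0], [-123.0, 5.0, 309.0], [-123.0, 18.0, 310.0]]
228 [[-129.0, -20.0, 309.0], [-128.0, -7.0, 308.0], [-129.0, 5.0, 309.0], [-127.0, 18.0, 304.0]]
231 [[10.0, -7.0, -14.0], [11.0, -2.0, -17.0], [11.0, 2.0, -17.0], [10.0, 6.0, -16.0]]
234 [[10.0, -7.0, -20.0], [85.0, 0.0, -183.0], [11.0, 2.0, -23.0], [10.0, 6.0, -19.0]]
237 [[10.0, -7.0, -25.0], [11.0, -2.0, -26.0], [11.0, 2.0, -27.0], [10.0, 6.0, -25.0]]
245 [[11.0, -6.0, -38.0], [11.0, -2.0, -38.0], [11.0, 1.0, -37.0], [11.0, 6.0, -36.0]]
260 [[11.0, -5.0, -54.0], [11.0, -2.0, -55.0], [11.0, 1.0, -55.0], [11.0, 5.0, -54.0]]
280 [[12.0, -5.0, -73.0], [11.0, -2.0, -72.0], [11.0, 1.0, -72.0], [12.0, 4.0, -74.0]]
scene [370.9568176  163.89270455]
37 [[0.504, 0.139, 0.323], [0.506, 0.139, 0.325], [0.513, 0.147, 0.334], [0.517, 0.157, 0.338]]
side [300.27352875 150.87895886]
41 [[0.492, 0.133, 0.32], [0.492, 0.134, 0.322], [0.505, 0.139, 0.331], [0.518, 0.146, 0.339]]
```

The fingertips measure about 13 mm behind the reported TCP in both the wrist and scene views, not 22 mm ahead of it. That explains the miss. I'm measuring the gripper's profile properly before I re-grasp.

```bash
python3 -c "
from h import *
s=env.state(); Rt=R.from_quat(s['eef_rot']).as_matrix()
for n in ('wrist','scene','side'):
    p,d,c=grab(n); L=((cloud(d,c)-s['tcp_pos'])@Rt*1000); m=(d>0)&(abs(L[...,0])<75)&(abs(L[...,1])<110)&(L[...,2]>-190)&(L[...,2]<60)
    if n!='wrist': m&=L[...,2]<40
    Q=L[m]; print(n,len(Q))
    for z in range(-170,20,10):
        q=Q[(Q[:,2]>=z)&(Q[:,2]<z+10)]
        if len(q)>2: print(z,len(q),np.percentile(q[:,:2],[2,98],0).round(0).tolist())
"
```

```text
wrist 59716
-150 170 [[27.0, -68.0], [31.0, 68.0]]
-140 10882 [[22.0, -70.0], [31.0, 69.0]]
-130 20567 [[13.0, -80.0], [33.0, 80.0]]
-120 19325 [[1.0, -81.0], [33.0, 81.0]]
-110 4900 [[-12.0, -84.0], [33.0, 84.0]]
-100 48 [[-12.0, -4.0], [-3.0, 4.0]]
-90 107 [[2.0, -5.0], [13.0, 5.0]]
-80 1154 [[-3.0, -16.0], [12.0, 16.0]]
-70 750 [[10.0, -16.0], [12.0, 16.0]]
-60 577 [[10.0, -15.0], [12.0, 15.0]]
-50 457 [[10.0, -14.0], [11.0, 14.0]]
-40 354 [[10.0, -14.0], [11.0, 14.0]]
-30 287 [[10.0, -13.0], [11.0, 13.0]]
-20 138 [[10.0, -11.0], [11.0, 11.0]]
scene 1389
-170 71 [[-20.0, 5.0], [23.0, 18.0]]
-160 89 [[-23.0, -22.0], [21.0, 19.0]]
-150 472 [[-30.0, -70.0], [28.0, 95.0]]
-140 149 [[-32.0, -77.0], [29.0, 95.0]]
-130 238 [[-32.0, -81.0], [30.0, 91.0]]
-120 141 [[-32.0, -83.0], [28.0, 88.0]]
-110 64 [[-31.0, -81.0], [25.0, 89.0]]
-60 7 [[-10.0, 12.0], [6.0, 16.0]]
-50 22 [[-11.0, 3.0], [7.0, 18.0]]
-40 33 [[-11.0, -2.0], [8.0, 15.0]]
-30 23 [[-11.0, 2.0], [8.0, 16.0]]
-20 5 [[-10.0, 2.0], [-6.0, 9.0]]
side 1283
-170 58 [[-22.0, -38.0], [16.0, 17.0]]
-160 70 [[-24.0, -39.0], [15.0, 18.0]]
-150 340 [[-31.0, -91.0], [28.0, 91.0]]
-140 156 [[-33.0, -92.0], [21.0, 87.0]]
-130 118 [[-34.0, -90.0], [12.0, 86.0]]
-120 156 [[-34.0, -84.0], [3.0, 84.0]]
-110 55 [[-33.0, -84.0], [26.0, 84.0]]
-100 19 [[-17.0, -16.0], [-3.0, 21.0]]
-90 27 [[-15.0, -16.0], [5.0, 18.0]]
-80 36 [[-16.0, -15.0], [9.0, 19.0]]
-70 30 [[-14.0, -15.0], [5.0, 19.0]]
-60 28 [[-15.0, -14.0], [2.0, 19.0]]
-50 27 [[-13.0, -13.0], [6.0, 18.0]]
-40 26 [[-14.0, -12.0], [4.0, 15.0]]
-30 22 [[-12.0, -11.0], [2.0, 14.0]]
-20 15 [[-13.0, -8.0], [3.0, 14.0]]
```

```bash
python3 -m creep '[0,0,0.06,0,0,0, 0,0,0.12,0,0,0, 0,0,0.18,0,0,0, 0,0,0.22,0,0,0, 0,0,0.25,0,0,0, 0,0,0.25,0,0,0, 0,0,0.25,0,0,0, 0,0,0.25,0,0,0, 0,0,0.3,0,0,0, 0,0,0.36,0,0,0, 0,0,0.42,0,0,0, 0,0,0.48,0,0,0, 0,0,0.51,0,0,0, 0,0,0.526,0,0,0, 0,0,0.526,0,0,0, 0,0,0.526,0,0,0]' 0.8 50 && python3 -m creep '[0,0,0,0,0,0, 0,0,0,0,0,0, 0,0,0,0,0,0, 0,0,0,0,0,0, 0,0,0,0,0,0, 0,0,0,0,0,0, 0,0,0,0,0,0, 0,0,0,0,0,0, 0,0,0,0,0,0, 0,0,0,0,0,0]' 0 50
```

```text
time: 8.07
tcp_pos: [0.5037, 0.149, 0.0992]
eef_rot: [0.664, 0.747, 0.001, 0.0]
wrist_force: [0.6, -0.0, -0.2]
width: 0.799
finger_force: 0.0
time: 9.32
tcp_pos: [0.5033, 0.1489, 0.0985]
eef_rot: [0.664, 0.747, 0.0, 0.0]
wrist_force: [1.0, 0.1, -2.0]
width: 0.113
finger_force: 50.0
```

```bash
python3 -m creep '[0,0,-0.01,0,0,0, 0,0,-0.04,0,0,0, 0,0,-0.08,0,0,0, 0,0,-0.13,0,0,0, 0,0,-0.18,0,0,0, 0,0,-0.23,0,0,0, 0,0,-0.28,0,0,0, 0,0,-0.33,0,0,0, 0,0,-0.38,0,0,0, 0,0,-0.42,0,0,0, 0,0,-0.44,0,0,0, 0,0,-0.45,0,0,0, 0,0,-0.45,0,0,0]'; python3 -c "
from h import *
goal([.42,-.2095,.278],-8)
"
```

```text
time: 10.95
tcp_pos: [0.503, 0.1488, 0.2782]
eef_rot: [0.664, 0.747, -0.0, -0.0]
wrist_force: [-0.1, -0.1, -4.0]
width: 0.114
finger_force: 50.0
row [-0.8651, -0.3111, 0.0009] [-0.0001, 0.0, 0.041] mm 367.0 deg 14.7
```

```bash
python3 -m creep '[-0.01,-0.003,0,0,0,0, -0.04,-0.014,0,0,0,0.002, -0.09,-0.032,0,0,0,0.004, -0.16,-0.058,0,0,0,0.008, -0.24,-0.086,0,0,0,0.011, -0.32,-0.115,0,0,0,0.015, -0.4,-0.144,0,0,0,0.019, -0.48,-0.173,0,0,0,0.023, -0.56,-0.201,0,0,0,0.027, -0.64,-0.23,0,0,0,0.03, -0.71,-0.255,0,0,0,0.034, -0.77,-0.277,0,0,0,0.036, -0.82,-0.295,0,0,0,0.039, -0.85,-0.306,0,0,0,0.04, -0.865,-0.311,0,0,0,0.041, -0.865,-0.311,0,0,0,0.041, -0.865,-0.311,0,0,0,0.041, -0.865,-0.311,0,0,0,0.041]'
python3 - <<'E'
from h import *
p,d,c=grab("wrist"); save("w3",p); W=cloud(d,c)
hsv=cv2.cvtColor(p,cv2.COLOR_RGB2HSV); H,S,V=[hsv[...,i].astype(int) for i in range(3)]
red=((H<8)|(H>172))&(S>110)&(V>60)&(W[...,2]>.2)&(W[...,2]<.3)
n,l,st,ce=cv2.connectedComponentsWithStats(red.astype(np.uint8))
for i in range(1,n):
    if st[i,4]>10: print(ce[i],st[i,4],np.percentile(W[l==i],[3,50,97],0).round(4).tolist())
b,db,cb=grab("side"); save("s3",cv2.resize(b[160:340,230:440],(700,600),interpolation=cv2.INTER_CUBIC))
E
```

```text
time: 13.2
tcp_pos: [0.4205, -0.2088, 0.2784]
eef_rot: [0.754, 0.656, 0.0, -0.0]
wrist_force: [-0.1, -0.1, -3.3]
width: 0.113
finger_force: 50.0
[476.55137845 177.29824561] 399 [[0.5271, -0.1948, 0.2463], [0.5442, -0.1875, 0.2554], [0.5515, -0.1834, 0.261]]
[462.42857143 268.19887955] 357 [[0.5169, -0.274, 0.2461], [0.5343, -0.266, 0.255], [0.5424, -0.2626, 0.2608]]
```

View pics/w3.png

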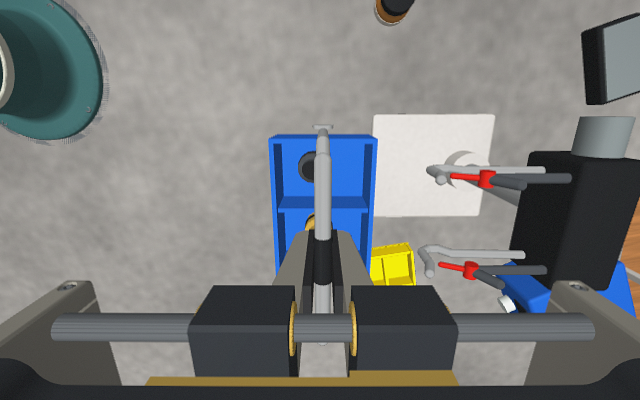

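View pics/s3.png

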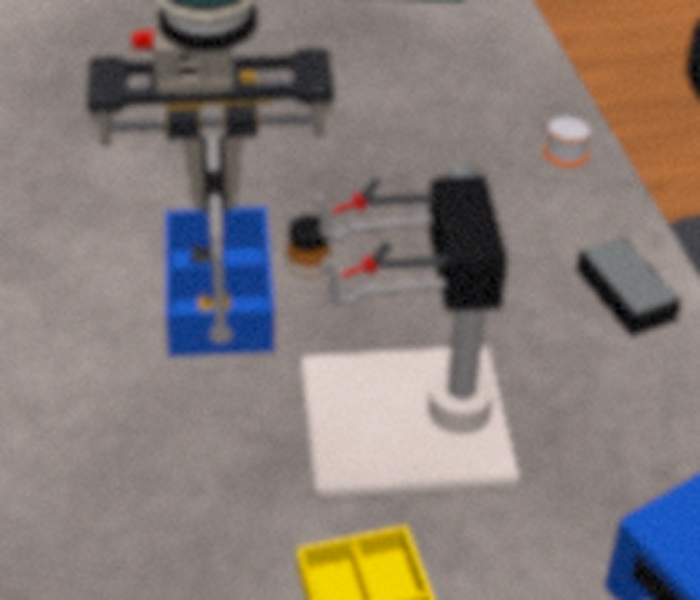

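The wrist picture shows the basket held upright. The keepers are at (476,177) and (462,268) with hinge collars at (486,179) and (471,269), and the prong tops are near (434,172) and (428,247). The side picture confirms the basket is level and in front of the stand.

Run:
```python
from h import *
a=np.radians(-7.7); ex=np.array([np.cos(a),np.sin(a)]); ey=np.array([-ex[1],ex[0]]); O=np.array([.545,-.2275])
for n,r in (("wrist",(420,580,150,300)),("scene",(195,255,165,195)),("side",(322,362,208,248))):
    p,d,c=grab(n); W=cloud(d,c); hsv=cv2.cvtColor(p,cv2.COLOR_RGB2HSV); H,S,V=[hsv[...,i].astype(int) for i in range(3)]
    L=np.dstack([(W[...,:2]-O)@ex,(W[...,:2]-O)@ey,W[...,2]])*1000
    box=np.zeros(d.shape,bool); box[r[2]:r[3],r[0]:r[1]]=1
    ok=box&(d>0)&(L[...,2]>195)&(L[...,2]<290)&(abs(L[...,0])<60)
    red=ok&((H<8)|(H>172))&(S>110)&(V>60)
    for sg in (1,-1):
        Q=L[red&(L[...,1]*sg>0)]; f=L[ok&~red&(L[...,1]*sg>0)&(L[...,0]<-8)&(V>70)]
        print(n,sg,"red",len(Q),np.percentile(Q,[2,50,98],0).round(1).tolist()); 
        C=Q[Q[:,2]>np.percentile(Q[:,2],85)]; print("   collar",C.mean(0).round(1), "wire",len(f),np.percentile(f,[2,50,98],0).round(1).tolist() if len(f)>4 else '', "top",f[f[:,2]>np.percentile(f[:,2],90)].mean(0).round(1) if len(f)>9 else '')
s=env.state(); print(s['tcp_pos'])
# held bar in wrist
```

```text
wrist 1 red 391 [[-23.5, 32.8, 246.1], [-6.1, 38.7, 255.9], [1.6, 44.3, 260.9]]
   collar [ -1.9  38.4 260.5] wire 433 [[-40.5, 35.1, 217.6], [-32.9, 40.1, 231.2], [-8.9, 42.2, 262.7]] top [-37.7  38.5 262.4]
wrist -1 red 356 [[-23.2, -47.6, 245.7], [-5.1, -40.3, 254.7], [3.2, -35.6, 261.2]]
   collar [ -1.7 -41.5 260.4] wire 477 [[-40.2, -44.9, 215.7], [-31.1, -39.1, 231.8], [-9.0, -37.4, 262.4]] top [-37.7 -41.5 261.8]
scene 1 red 9 [[-1.9, 40.5, 255.5], [3.4, 44.7, 260.8], [6.1, 46.3, 263.7]]
   collar [  3.4  43.3 263.5] wire 60 [[-39.0, 35.6, 217.1], [-30.0, 40.7, 239.9], [-9.0, 43.4, 264.4]] top [-37.6  38.7 262.8]
scene -1 red 11 [[-16.5, -39.8, 249.5], [-1.2, -36.8, 260.1], [6.9, -34.4, 263.5]]
   collar [  4.4 -36.  262.9] wire 64 [[-37.8, -45.8, 217.7], [-30.4, -40.7, 237.2], [-9.1, -36.7, 263.2]] top [-36.4 -40.6 262.2]
side 1 red 24 [[-20.0, 29.6, 243.2], [-1.7, 35.1, 254.1], [4.3, 41.3, 260.6]]
   collar [  1.5  36.5 260. ] wire 48 [[-36.2, 30.0, 215.4], [-27.6, 34.4, 233.8], [-9.2, 38.5, 261.4]] top [-33.8  35.8 259.5]
side -1 red 25 [[-19.2, -50.2, 244.7], [-1.5, -44.0, 254.9], [5.2, -38.0, 260.2]]
   collar [  1.6 -44.7 259.4] wire 36 [[-37.5, -47.9, 229.9], [-30.5, -44.7, 245.0], [-14.3, -41.7, 261.0]] top [-34.  -43.2 260.4]
[ 0.4202982  -0.20921783  0.27849846]
```

Run:
```python
from h import *
goal([.478,-.220,.246],-7.7)
```

```text
row [-0.0066, 0.1466, 0.0813] [0.0, -0.0, -0.0008] mm 67.0 deg 0.3
```

```bash
python3 -m creep '[0,0.015,0.01,0,0,-0.001, -0.002,0.05,0.03,0,0,-0.001, -0.004,0.09,0.055,0,0,-0.001, -0.006,0.125,0.073,0,0,-0.001, -0.007,0.143,0.08,0,0,-0.001, -0.007,0.147,0.082,0,0,-0.001, -0.007,0.147,0.082,0,0,-0.001, -0.007,0.147,0.082,0,0,-0.001]'
python3 - <<'E'
from h import *
a=np.radians(-7.7); ex=np.array([np.cos(a),np.sin(a)]); ey=np.array([-ex[1],ex[0]])
s=env.state(); O=np.array(s["tcp_pos"][:2]); zb=s["tcp_pos"][2]+.033; print(s["tcp_pos"],"bar z",zb)
pics=[]
for n in ("wrist","scene","side"):
    p,d,c=grab(n); W=cloud(d,c); V=p.max(2).astype(int)
    L=np.dstack([(W[...,:2]-O)@ex,(W[...,:2]-O)@ey,W[...,2]])*1000; h=(d>0)
    bar=h&(abs(L[...,0])<20)&(abs(L[...,1])>22)&(abs(L[...,1])<56)&(abs(L[...,2]-zb*1000)<12)
    if bar.sum()>5:
        Q=L[bar]; l=np.polyfit(Q[:,1],Q[:,0],1); print(n,"bar",len(Q),"x at y=0",l[1].round(1),"skew deg",np.degrees(l[0]).round(1),"z",np.percentile(Q[:,2],[5,50,95]).round(1))
    for y0 in (-42,38):
        w=h&(V>70)&(abs(L[...,1]-y0)<14)&(L[...,0]>20)&(L[...,0]<48)&(L[...,2]>210)&(L[...,2]<272)
        Q=L[w]
        if len(Q)>8:
            t=Q[Q[:,2]>np.percentile(Q[:,2],90)]; print(n,"prong top",len(Q),t.mean(0).round(1))
        b=h&(L[...,2]>35)&(L[...,2]<300)
    pics.append(p)
# basket rim heights for tilt
p,d,c=grab("side"); save("s4",cv2.resize(p[170:330,250:420],(640,600),interpolation=cv2.INTER_CUBIC))
E
```

```text
time: 14.45
tcp_pos: [0.4779, -0.2204, 0.246]
eef_rot: [0.753, 0.658, 0.0, 0.0]
wrist_force: [-0.3, 0.5, -3.0]
width: 0.116
finger_force: 50.0
[ 0.47785102 -0.220381    0.24601279] bar z 0.2790127920878674
wrist bar 1360 x at y=0 -0.2 skew deg 0.0 z [278.7 281.7 283. ]
wrist prong top 223 [ 44.8 -38.4 247.7]
wrist prong top 434 [ 29.9  40.4 262.6]
scene bar 71 x at y=0 1.6 skew deg -1.3 z [276.8 281.4 285. ]
scene prong top 56 [ 31.7 -38.6 263.3]
scene prong top 53 [ 29.2  41.3 262.4]
side bar 48 x at y=0 2.9 skew deg 1.0 z [276.6 279.8 283. ]
side prong top 49 [ 33.2 -43.  260.7]
side prong top 39 [ 33.6  37.7 260. ]
```

View pics/s4.png

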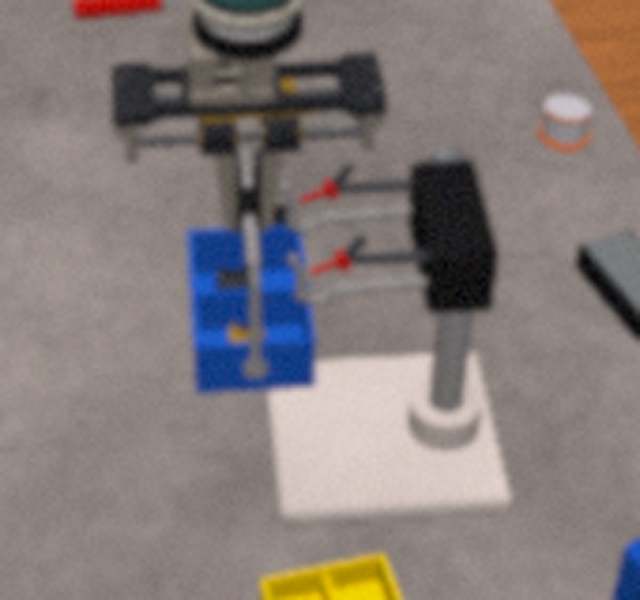

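The side picture shows the bar at the right height just in front of the prongs, with the keepers at (322,188) and (335,262) and the basket level. All three cameras put the bar about 30 mm in front of the prong tops, so the mouth is about 45 mm ahead.

```bash
python3 -m creep '[0,0.01,0,0,0,0, 0,0.03,0,0,0,0, 0,0.06,0,0,0,0, 0,0.085,0,0,0,0, 0,0.105,0,0,0,0, 0,0.1125,0,0,0,0, 0,0.1125,0,0,0,0, 0,0.1125,0.01,0,0,0, 0,0.1125,0.03,0,0,0, 0,0.1125,0.05,0,0,0, 0,0.1125,0.06,0,0,0, 0,0.1125,0.0675,0,0,0, 0,0.1125,0.0675,0,0,0, 0,0.1125,0.0675,0,0,0]'
python3 - <<'E'
from h import *
p,d,c=grab("side"); q,e,f=grab("scene")
r=lambda p,x,y:cv2.resize(p[y:y+100,x:x+80],(400,500),interpolation=cv2.INTER_CUBIC)
save("s5",np.hstack([r(p,310,190),r(q,185,130)]))
E
```

```text
time: 16.4
tcp_pos: [0.523, -0.2263, 0.2193]
eef_rot: [0.753, 0.658, 0.0, 0.0]
wrist_force: [-1.8, 1.8, 4.6]
width: 0.116
finger_force: 50.0
```

View pics/s5.png

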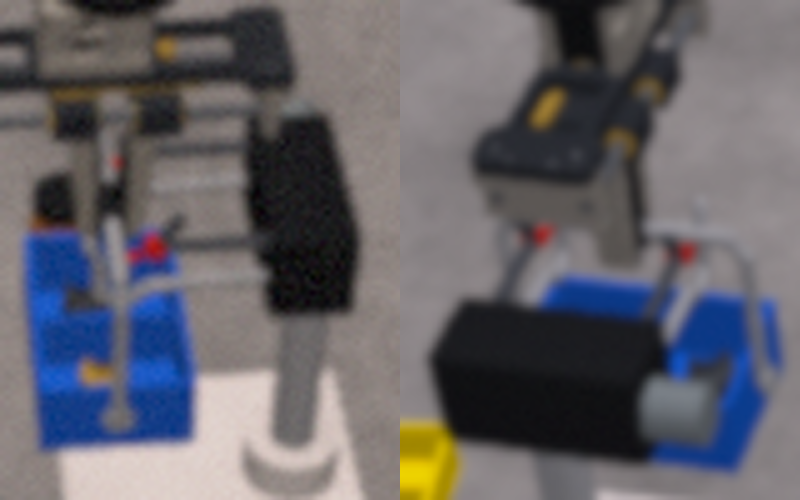

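The bar is down behind the prongs with an 8 N reaction at the expected keeper height, and the collars show red at (150,248) in the side view and at (540,232) and (687,252) in the scene view. Next I push through.

```bash
python3 -m creep '[0,0.001,0.012,0,0,0, 0,0.003,0.025,0,0,0, 0,0.005,0.037,0,0,0, 0,0.007,0.05,0,0,0, 0,0.009,0.06,0,0,0, 0,0.009,0.06,0,0,0]' 0 60; python3 -c "
from h import *
s=env.state(); print(s['tcp_pos'],s['wrist_force'])"
```

```text
time: 17.25
tcp_pos: [0.5262, -0.2268, 0.194]
eef_rot: [0.753, 0.658, -0.0, -0.0]
wrist_force: [-0.2, -0.3, -3.7]
width: 0.114
finger_force: 60.0
[ 0.52618974 -0.22675639  0.19404006] [-0.21283263 -0.26110161 -3.69162607]
```

```bash
python3 -m creep '[0,0,0.007,0,0,0, 0,0,0.013,0,0,0, 0,0,0.013,0,0,0]'; python3 -m creep '[0,0,0.004,0,0,0, 0,0,0.008,0,0,0, 0,0,0.008,0,0,0]'
```

```text
time: 17.62
tcp_pos: [0.5268, -0.227, 0.1926]
eef_rot: [0.753, 0.658, 0.001, 0.0]
wrist_force: [-7.2, 4.1, 18.5]
width: 0.118
finger_force: 60.0
time: 18.0
tcp_pos: [0.5269, -0.227, 0.1922]
eef_rot: [0.753, 0.658, 0.002, -0.0]
wrist_force: [-13.7, 7.3, 38.2]
width: 0.113
finger_force: 60.0
```

```bash
python3 -m creep '[0,0,-0.01,0,0,0, 0,0,-0.018,0,0,0, 0,0,-0.018,0,0,0, 0,0,-0.018,0,0,0]'; python3 -m creep '[0,0,0,0,0,0, 0,0,0,0,0,0, 0,0,0,0,0,0, 0,0,0,0,0,0, 0,0,0,0,0,0, 0,0,0,0,0,0]' 0.4 20
python3 - <<'E'
from h import *
p,d,c=grab("side"); q,e,f=grab("scene")
r=lambda p,x,y:cv2.resize(p[y:y+100,x:x+80],(400,500),interpolation=cv2.INTER_CUBIC)
save("s6",np.hstack([r(p,310,190),r(q,185,130)]))
E
```

```text
time: 18.5
tcp_pos: [0.5264, -0.2268, 0.1932]
eef_rot: [0.753, 0.658, -0.0, 0.0]
wrist_force: [0.1, -0.2, -2.0]
width: 0.111
finger_force: 60.0
time: 19.25
tcp_pos: [0.5263, -0.2268, 0.1935]
eef_rot: [0.753, 0.658, 0.0, 0.0]
wrist_force: [0.4, 0.1, 0.5]
width: 0.399
finger_force: 0.0
```

Released, with zero load. I retreat straight up, then look.

```bash
python3 -m creep '[0,0,-0.01,0,0,0, 0,0,-0.04,0,0,0, 0,0,-0.09,0,0,0, 0,0,-0.15,0,0,0, 0,0,-0.22,0,0,0, 0,-0.03,-0.3,0,0,0, 0,-0.1,-0.36,0,0,0, 0,-0.18,-0.4,0,0,0, 0,-0.25,-0.42,0,0,0, 0,-0.3,-0.42,0,0,0, 0,-0.3,-0.42,0,0,0, 0,-0.3,-0.42,0,0,0]'
python3 - <<'E'
from h import *
w,d,c=grab("wrist"); p,_,_=grab("side"); q,_,_=grab("scene")
r=lambda p,x,y:cv2.resize(p[y:y+120,x:x+80],(267,400),interpolation=cv2.INTER_CUBIC)
print(w.shape); save("s7",np.hstack([r(p,315,190),r(q,185,150),r(w,420,140) if 0 else cv2.resize(w[100:340,420:580],(267,400))]))
a=np.radians(-7.7); ex=np.array([np.cos(a),np.sin(a)]); ey=np.array([-ex[1],ex[0]]); O=np.array([.527,-.2268])
W=cloud(d,c); L=np.dstack([(W[...,:2]-O)@ex,(W[...,:2]-O)@ey,W[...,2]])*1000
for y in (-57,-25,0,25,57):
    m=(abs(L[...,1]-y)<5)&(abs(L[...,0])<14)&(L[...,2]>195)&(L[...,2]<300)&(d>0); print(y,m.sum(),np.percentile(L[m],[5,50,98],0).round(1).tolist() if m.any() else '')
hsv=cv2.cvtColor(w,cv2.COLOR_RGB2HSV); H,S,V=[hsv[...,i].astype(int) for i in range(3)]
red=((H<8)|(H>172))&(S>110)&(V>60)&(L[...,2]>190)&(L[...,2]<290)&(abs(L[...,0])<40)
for sg in (1,-1):
    Q=L[red&(L[...,1]*sg>0)]; print("red",len(Q),np.percentile(Q,[2,50,98],0).round(1).tolist() if len(Q) else '')
E
```

```text
time: 20.85
tcp_pos: [0.4079, -0.2109, 0.362]
eef_rot: [0.753, 0.658, 0.0, 0.0]
wrist_force: [-0.2, 0.0, 0.7]
width: 0.399
finger_force: 0.0
(400, 640, 3)
-57 48 [[-4.5, -61.1, 226.7], [-1.2, -57.6, 228.8], [3.0, -52.4, 230.2]]
-25 66 [[-5.7, -29.2, 225.2], [-2.3, -25.2, 228.6], [3.2, -20.3, 230.4]]
0 88 [[-6.5, -4.6, 225.2], [-2.7, 0.2, 229.4], [3.9, 4.9, 231.0]]
25 81 [[-5.7, 20.4, 224.7], [-2.4, 24.9, 228.3], [3.2, 29.7, 230.3]]
57 86 [[-5.4, 52.2, 224.3], [-2.5, 56.7, 228.3], [3.1, 61.7, 230.6]]
red 189 [[-5.6, 34.6, 246.5], [12.0, 40.3, 255.9], [19.4, 46.0, 261.2]]
red 175 [[-5.0, -45.4, 246.2], [12.5, -38.9, 255.2], [21.0, -33.7, 261.1]]
```

View pics/s7.png

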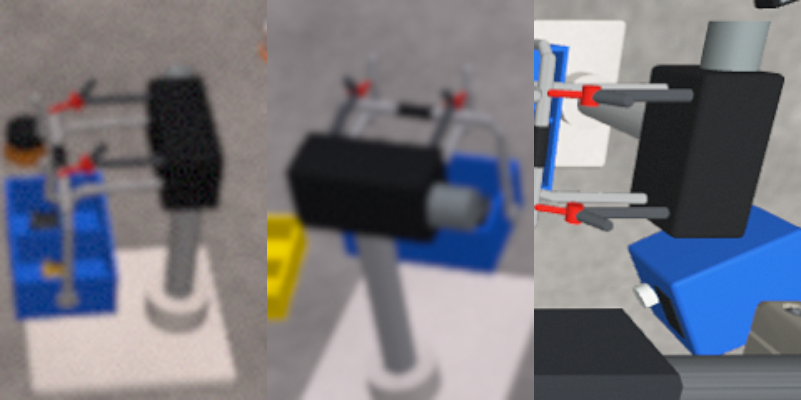

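The basket hangs level with both lenses visible. The bar axis is at z ≈ 0.225 along its whole length, and both keepers are shut above it at z 0.246–0.261, as before the push.

```bash
python3 -c "
from workcell import env
print(env.job_done())"
```

```text
the job is handed in; nothing more can be done
None
```

The job is handed in: the basket hangs level by its bar in both hooks, both red keepers measured shut above it, both lenses are inside and the robot is clear at about 21 s, though the first grasp closed on nothing because the fingertips sit about 35 mm short of the stated position.

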